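# Flip a freshly primed cover plate with a lifter

## Robot

A 7-joint arm with a two-finger parallel gripper is mounted at the origin on the work surface. World frame = base frame: x ahead of the robot, y to its left, z up, the work surface at z = 0. Lengths are in mm, angles in rad, forces in N, time in s.
With the tool pointing down it reaches from about 425 to 950 mm from the base axis. Payload 16.7 kg.
Tool frame: the origin (TCP) lies on the centre line of the jaws, within the pads' length; the fingertips stand 22 mm ahead of it and the grasp point (between the pads) lies 3 mm ahead of it; z points along the fingers, y is the line along which they close (so a half turn about z gives the same grasp; the last joint's range is limited). The gripper opens to 94 mm and grips with 3 to 60 N. Pads are 16 mm wide; open, the fingers measure 119 mm over their backs; the gripper's body (75 mm by 177 mm) begins 78 mm behind the grasp point.
Start: joints at [-1.49, 0.426, 0.074, 1.606, -0.034, 1.111, -0.067], TCP at [154.418, 657.062, 227.467] pointing down, gripper open.
Joint ranges: [-2.85, 2.85], [-0.5, 2.14], [-1.23, 1.37], [0.21, 2.46], [-1.02, 4.16], [0.16, 2.05], [-2.73, 2.73]. Speed limits (rad/s): [1.89, 1.89, 2.39, 2.39, 3.01, 3.01, 3.01].

## Interface

Orientations are given as a 3x3 rotation matrix whose columns are the frame's x, y, z axes.
In Python, from bench import bot gives the robot as it stands.
- The arm moves only by the tool servo_tool, never from a script. Its argument "moves" is a list of rows, each a list of 7 numbers: the shift along the tool's x, y, z in m, then the turn, a rotation vector about the tool's x, y, z in degrees, then the finger opening in m, from 0 to 0.094. A call has 1 to 12 rows; each row shifts and turns the commanded pose from where the row before left it, along the tool's axes as they then stand; what a row does not reach is not made up. A row lasts 1/8 s, in which the tool goes at most 62.5 mm and 10.7 degrees, less where a joint would pass 70% of its speed; a pose out of reach is approached as far as the arm can. A call is refused whole if a number of a shift passes 0.0625 or a number of a turn 10.7, either way. A call with a gripper value outside its range is refused whole. The fingers move at their own pace and stop on an object; "force" is the grip in N (left out, the last holds). Time passes only in rows, so rows that do not move let the fingers close. It gives the time, the measured TCP pose, the force, the opening and the grip force at its end, in the units of the state.
- bot.read_state(): the state, without advancing time (a new reading comes with each control period).
- bot.grab_frame(name): name is "scene" or "top" or "wrist"; returns (picture, depth): 384x512x3 uint8, red, green, blue; 384x512 float32, mm along the optical axis (not along the pixel's ray), 0 where there is no reading.
- bot.calibration(name): a dict with "fx", "fy", "cx", "cy" (pixels), "R" (3x3) and "t" (3): a world point X has camera coordinates R X + t. Camera axes: x right, y down, z forward; pixel columns grow to the right and rows downward; lengths in mm; the calibration is good to about 2 mm. A picture is of the moment at which its call begins: read the wrist's pose just before it. calibration takes no time and is no camera call; for the wrist camera it gives the pose at the moment of the call.
- bot.finish_job(): hands the job in; it is judged then, once.
The state is a dict: "t": time; "joint_positions": joint angles; "dq": joint speeds; "tau": joint torques, N m; "ee_pos": TCP position; "ee_rot": TCP orientation; "contact_force": force on the tool from outside, world axes, zero at the start; "moment": the same for the moment, N m; "gripper_width": opening from 0.0 (shut) to 1.0 (fully open); "gripper_force": force on a finger pad.
Only numpy, scipy, OpenCV 4.12 (cv2) and the standard library are available. Lean on these libraries where they do the work, as an engineer would, in place of code of your own. Each camera call takes 0.05 s, during which the arm holds its last target. There are 200 camera calls.

## Task

The square blower cover plate on the bench is freshly primed, so no finger may touch it: take the long-handled lifter from its rest, work its blade under the plate's free edge with the opposite edge stopped by the plywood board, and with a quick turn of the wrist flip the plate over onto the board so that it lies flat there with its ringed face down. Be gentle with blade and plate (a light push, never more than about 25 N), disturb nothing else, and at the end lay the lifter down on the bench, clear of plate and board.

Things in the scene. Friction and masses are not known exactly. Their poses are not given: they have to be found in the camera images.
- plate: Square aluminium plate 80 x 80 x 8 mm, 0.2 kg, flat on the bench 2 to 15 mm in front of the board's front edge, sides within 0.06 rad of the board's. Origin: centre of the plain face, underneath at the start; +z points to the face with a dark machined ring (52 mm) and four screw holes, up at the start. Edges bevelled above and below: the bevel rises 3 mm over 4 mm, a wedge gap under the edge.
- plate_center (a point): centre of the plate, half-way through its thickness (4 mm from its origin).
- board: Plywood board screwed to the bench: 130 mm (its x) x 270 mm (its y) x 12 mm thick. Origin: centre of its underside, on the bench. Its front edge, at x = -65 mm in its own frame, is a straight 12 mm step that faces the plate and stops it from sliding. The plate lies on the -x side and is to end on top. The board's +x is the way to push the blade.
- lifter_grip (a point): Centre of the lifter's wooden handle: 110 mm along x, 22 mm wide (y), 24 mm high; 75 mm above the bench while in its rest. +x runs to the blade, z up. A neck joined 58 mm ahead of this point drops to a steel blade 70 mm long, 60 wide, 2 thick. With the neck unbent the blade is parallel to the handle, underside 37 mm below this point, tip edge 144 mm ahead, rear edge 74 mm ahead.
- lifter: The same lifter, 0.22 kg, origin and axes as lifter_grip. Its neck got bent in use: the blade is turned up or down about the neck joint by up to 0.09 rad, different each time and not measured, so the tip is up to 8 mm higher or lower than stated: find the bench by feel. The neck keeps its bend unless loaded with over 2 N m.
- rest: Wooden rest for the lifter, fixed, left or right of the robot. Base 130 x 50 x 8 mm, origin centre of its underside, x along the handle. Two posts 10 mm thick (x), 42 wide, stand 43 mm ahead of and behind its middle; the handle lies on them in 26 mm wide, 9 mm deep notches with floors 63 mm above the bench. Between the posts (76 mm apart) the handle is free to be gripped from above.
- table: The bench, a flat steel-brown top at height 0.
- block_center (a point): wooden block, 70 x 120 x 35 mm
- flange_center (a point): steel ring 38 mm across, 12 mm tall, lying on the plywood board
- hammer: hammer lying on the bench
- file: flat file with a round wooden handle, 300 mm long
- tin: steel can, 70 mm across, 90 mm tall
- mug: steel cup, 80 mm across, 90 mm tall
Things that resemble listed ones, but are neither listed nor needed, are in the scene too. Of the things shaped like the plate, the aluminium one is meant.

How it is judged (in metres and radians):
On the way, in this order (a step that is already met when the one before it is completed fails the run):
1. the plate's free edge is raised on the lifter's blade (plate tilted over 0.2 rad) (angle between plate's own z axis and vertical between 0.2 and 1.5 rad and contact force between lifter and plate above 0.1 N).
2. quick turn: the lifter, still against the plate tilted 0.4 to 1.5 rad, turns faster than 0.8 rad/s (angle between plate's own z axis and vertical between 0.4 and 1.5 rad and angular speed of lifter above 0.8 rad/s and contact force between lifter and plate above 0.05 N).
3. the plate has gone past upright (over 1.75 rad) (angle between plate's own z axis and vertical above 1.75 rad).
At the end, for the whole second after the job is handed in: The plate lies ringed face down, flat (within 0.09 rad) and at rest on top of the board, its centre over the board (within 60 mm along and 100 mm across of the board's middle); the lifter lies let go and at rest on the bench (handle centre lower than 50 mm), touching neither plate nor board (angle between plate's own z axis and vertical above 3.05 rad and x of plate_center in the frame of board between -0.06 and 0.06 m and y of plate_center in the frame of board between -0.1 and 0.1 m and height (world z) of plate_center between 0.0135 and 0.0185 m and contact force between plate and board above 0.3 N and linear speed of each of plate, lifter below 0.02 m/s and angular speed of lifter below 0.2 rad/s and height (world z) of lifter_grip below 0.05 m and contact force between lifter and table above 0.3 N and contact force between lifter and plate below 0.05 N and contact force between lifter and board below 0.05 N).
It fails at once if a finger or the arm touches the plate (contact force between any of the fingers, the arm and plate above 0.3 N).
It fails at once if the lifter presses on the plate, bench or board with more than 25 N (contact force between lifter and plate above 25 N or contact force between lifter and table above 25 N or contact force between lifter and board above 25 N).
It fails at once if the block, steel ring, hammer, file, can or cup is moved more than 30 mm (distance of any of block_center, flange_center, hammer, file, tin, mug from where it was at the start of the episode above 0.03 m).
It also fails if it takes over 54 s, if anything falls off the work surface, if the arm or the gripper's body presses on something with over 40 N, if the wrist force passes 120 N, or if a joint passes its speed limit or range.

## Working session

There is one attempt and no reset: what is moved stays moved. The work goes in short steps, Python scripts to look and compute and a tool call to move; the robot and the scene stay as the last step left them, time stands still between calls to the robot, and variables do not carry over. Pictures are saved under pics/ and viewed, at most 10 in all, crops included, and the job is handed in when it is done.

Besides the shell and the picture viewer there is one more tool, called after "Request:" by a JSON object that holds its "name" and its "arguments", one argument or row to a line. servo_tool: Moves the arm, as the interface text tells. Its arguments: {"type":"object","properties":{"moves":{"type":"array"},"force":{"type":"number"}},"required":["moves"]}

```bash
ls; mkdir -p pics
python3 - <<'E'
from bench import bot
import cv2,numpy as np
for n in ("scene","top"):
    p,d=bot.grab_frame(n); cv2.imwrite(f"pics/{n}0.png",cv2.cvtColor(p,cv2.COLOR_RGB2BGR)); np.savez(f"{n}0.npz",p=p,d=d)
    c=bot.calibration(n); print(n,{k:np.round(v,3).tolist() for k,v in c.items()})
    print(-np.array(c["R"]).T@c["t"])
print(bot.read_state())
E
```

```text
pics
scene {'fx': 350.942, 'fy': 350.942, 'cx': 253.508, 'cy': 190.876, 'R': [[0.002, 1.0, -0.007], [0.544, -0.007, -0.839], [-0.839, -0.002, -0.544]], 't': [-25.92, -235.873, 1571.839]}
[1447.64281902   27.18889069  656.1833403 ]
top {'fx': 370.916, 'fy': 370.916, 'cx': 250.226, 'cy': 196.152, 'R': [[0.009, -1.0, 0.005], [-0.997, -0.009, -0.078], [0.078, -0.004, -0.997]], 't': [20.313, 568.401, 1118.376]}
[ 479.49867405   29.92265979 1159.07007686]
{'t': 0.1, 'joint_positions': array([-1.48950752,  0.42665356,  0.07385187,  1.60657317, -0.0341069 ,
        1.11079711, -0.06706733]), 'dq': array([ 0.00097738, -0.00027018,  0.00125007, -0.00290089, -0.00045992,
        0.00177968,  0.00122055]), 'tau': array([ 7.52940687e-03, -9.37460303e+01,  3.67659777e+00, -4.55033541e+01,
       -4.86564066e-02,  1.69423304e-02,  1.08537229e-04]), 'ee_pos': array([154.33885199, 656.71917519, 226.8428806 ]), 'ee_rot': array([[-9.73485830e-01,  2.28747242e-01, -1.94772650e-04],
       [ 2.28747313e-01,  9.73485147e-01, -1.15570607e-03],
       [-7.47562948e-05, -1.16961721e-03, -9.99999313e-01]]), 'contact_force': array([-0.11451387,  0.94132916, -0.15948593]), 'moment': array([-0.00479982,  0.02226996, -0.01492815]), 'gripper_force': 0.0, 'gripper_width': 0.9972278488726093}
```

View pics/top0.png

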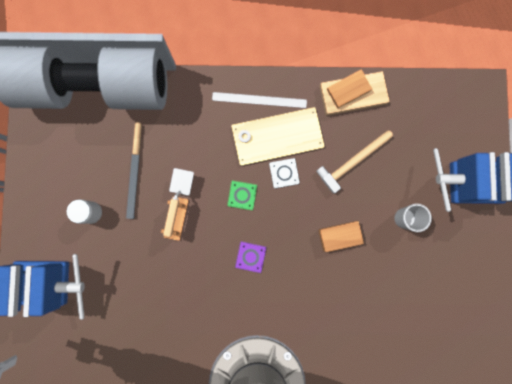

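View pics/scene0.png

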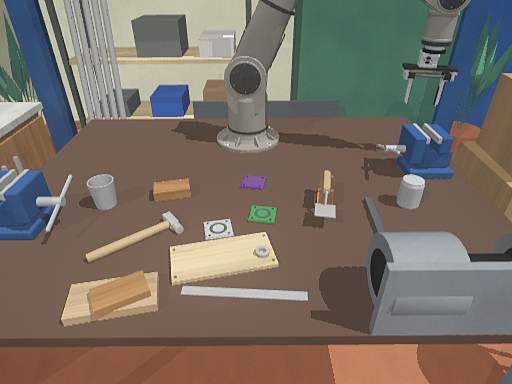

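The top view shows the aluminium plate at about (284,173) in front of the board (278,136). The lifter is at (178,205) with its blade pointing +x, and the steel ring on the board is at (245,137). Next I'll measure these.

```bash
cat > h.py <<'E'
import numpy as np,cv2
from bench import bot
def cast(c,uv,z):
    uv=np.atleast_2d(uv).astype(float);R=np.array(c["R"]);C=-R.T@np.array(c["t"])
    d=np.c_[(uv[:,0]-c["cx"])/c["fx"],(uv[:,1]-c["cy"])/c["fy"],np.ones(len(uv))]@R
    return C+d*((z-C[2])/d[:,2])[:,None]
def cloud(c,d):
    v,u=np.mgrid[:d.shape[0],:d.shape[1]]
    P=np.stack([(u-c["cx"])/c["fx"]*d,(v-c["cy"])/c["fy"]*d,d],-1)
    return (P-np.array(c["t"]))@np.array(c["R"])
def rect(m,c,z):
    cs,_=cv2.findContours(m.astype(np.uint8),cv2.RETR_EXTERNAL,cv2.CHAIN_APPROX_NONE)
    k=max(cs,key=cv2.contourArea)[:,0]
    w=cast(c,k,z)[:,:2]
    return cv2.minAreaRect(w.astype(np.float32))
E
python3 - <<'E'
from h import *
f=np.load("top0.npz");p,d=f["p"],f["d"];c=bot.calibration("top")
W=cloud(c,d);hsv=cv2.cvtColor(p,cv2.COLOR_RGB2HSV)
def roi(m,a,b,e,g):
    z=np.zeros(m.shape,bool);z[b:g,a:e]=m[b:g,a:e];return z
H,S,V=[hsv[...,i].astype(int) for i in range(3)]
for n,uv in dict(board=(290,125),plate=(275,165),handle=(176,205),blade=(181,182),wood=(168,225)).items(): print(n,hsv[uv[1],uv[0]],W[uv[1],uv[0]].round(1))
r=rect(roi((V>150)&(S>50)&(H>12)&(H<35),225,100,330,170),c,12);print("board",r,cv2.boxPoints(r))
r=rect(roi((V>120)&(S<50),268,155,302,192),c,8);print("plate",r,cv2.boxPoints(r))
r=rect(roi((V>120)&(S<50),165,165,200,198),c,38);print("blade",r,cv2.boxPoints(r))
m=roi(W[...,2]>70,155,185,195,245);q=W[m];print("handle pts",len(q),np.median(q,0))
r=rect(m,c,87);print("handle",r,cv2.boxPoints(r))
x,y,w,h=150,150,200,110
cv2.imwrite("pics/c0.png",cv2.resize(cv2.cvtColor(p[y:y+h,x:x+w],cv2.COLOR_RGB2BGR),None,fx=4,fy=4,interpolation=cv2.INTER_CUBIC))
E
```

```text
board [ 29  27 254] [794.8 -98.   12.5]
plate [ 99   8 237] [668.1 -51.6   7.1]
handle [ 16  90 223] [535.6 240.   86.6]
blade [105   2 247] [607.6 235.1  43.3]
wood [ 20  74 249] [477.7 261.3  88.5]
board ((761.140625, -58.46525573730469), (137.22854614257812, 275.95465087890625), 12.842367172241211) [[ 663.5746     60.809746]
 [ 724.9109   -208.24197 ]
 [ 858.70667  -177.74026 ]
 [ 797.37036    91.31146 ]]
plate ((643.8411254882812, -79.46234130859375), (88.15001678466797, 88.23450469970703), 10.564680099487305) [[ 592.42456   -44.17389 ]
 [ 608.6019   -130.91269 ]
 [ 695.2577   -114.75079 ]
 [ 679.0803    -28.011993]]
blade ((604.6513061523438, 237.6180877685547), (68.84423828125, 91.40068054199219), 79.15143585205078) [[553.289   212.4126 ]
 [643.0562  195.20972]
 [656.0136  262.82358]
 [566.2464  280.02646]]
handle pts 367 [500.65336313 252.70176749  85.65475895]
handle ((506.36712646484375, 251.2554168701172), (41.23159408569336, 125.02770233154297), 79.62841796875) [[441.1632  242.2309 ]
 [564.1481  219.72202]
 [571.57104 260.27994]
 [448.58618 282.78882]]
```

View pics/c0.png

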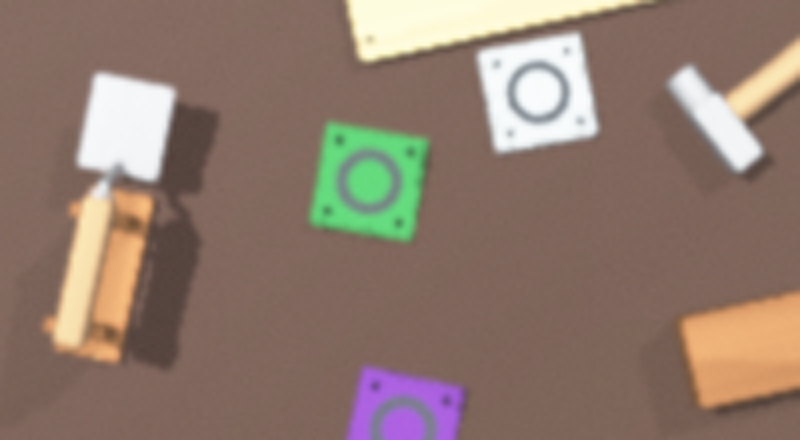

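Request:
{"name": "servo_tool", "arguments": {
  "moves": [
    [-0.043,-0.0315,0,0,0,-0.28,0.094],
    [-0.043,-0.0315,0,0,0,-0.28,0.094],
    [-0.043,-0.0315,0,0,0,-0.28,0.094],
    [-0.043,-0.0315,0,0,0,-0.28,0.094],
    [-0.043,-0.0315,0,0,0,-0.28,0.094],
    [-0.043,-0.0315,0,0,0,-0.28,0.094],
    [-0.043,-0.0315,0,0,0,-0.28,0.094],
    [-0.043,-0.0315,0,0,0,-0.28,0.094],
    [-0.043,-0.0315,0,0,0,-0.28,0.094],
    [-0.043,-0.0315,0,0,0,-0.28,0.094],
    [0,0,0,0,0,0,0.094],
    [0,0,0,0,0,0,0.094]
  ]
}}

```text
t: 1.6
ee_pos: [509.4, 260.0, 227.2]
ee_rot: [[-0.983, 0.181, -0.001], [0.181, 0.983, -0.0], [0.001, -0.0, -1.0]]
contact_force: [0.4, -0.1, -1.2]
gripper_width: 1.001
gripper_force: 0.0
```

Run:
```python
from h import *
s=bot.read_state();c=bot.calibration("wrist");p,d=bot.grab_frame("wrist");np.savez("w1.npz",p=p,d=d)
cv2.imwrite("pics/w1.png",cv2.cvtColor(p,cv2.COLOR_RGB2BGR))
print(s["t"],s["ee_pos"],s["ee_rot"],s["joint_positions"],s["contact_force"])
W=cloud(c,d);m=(W[...,2]>80)&(W[...,2]<95)&(abs(W[...,0]-505)<90)&(abs(W[...,1]-250)<60)
r=rect(m,c,87);print(r,cv2.boxPoints(r),np.median(W[m],0))
np.savez("w1c.npz",W=W)
```

```text
1.6 [509.37827854 259.95199571 227.17434441] [[-9.83444570e-01  1.81207811e-01 -7.12397573e-04]
 [ 1.81207951e-01  9.83444792e-01 -1.37693986e-04]
 [ 6.75652457e-04 -2.64506507e-04 -9.99999737e-01]] [-0.83239504  0.26355977  0.29833567  1.85484924 -0.08937048  1.03676374
  0.89042488] [ 0.408721   -0.13490834 -1.24188051]
((501.6631774902344, 256.29931640625), (21.43922996520996, 114.33162689208984), 78.76776885986328) [[443.5043  256.92014]
 [555.646   234.64993]
 [559.822   255.6785 ]
 [447.68036 277.9487 ]] [496.31782593 256.8432224   87.10648734]
```

View pics/w1.png

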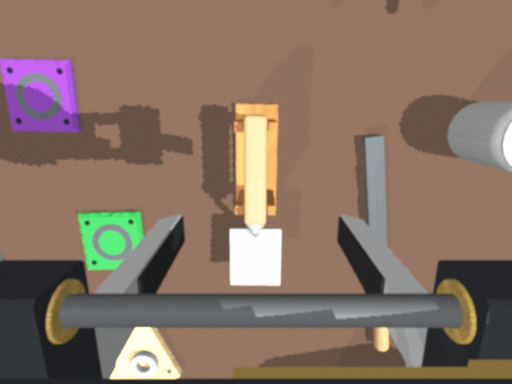

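The wrist view shows the handle running from (256,115) to (256,228), with the blade at (256,257) and clear posts. I'll read the blade slope from the depth to estimate the bend.

Run:
```python
from h import *
W=np.load("w1c.npz")["W"]
for v in (236,244,252,260,268,276,282):
    print(v,np.median(W[v-1:v+2,240:273].reshape(-1,3),0).round(1))
print([W[v,257].round(1) for v in (125,170,215)])
s=bot.read_state();g=np.array([499.5,256.7,75])
print((s["ee_rot"].T@(g-s["ee_pos"])).round(1))
```

```text
236 [583.2 242.7  42.7]
244 [593.3 239.3  43.5]
252 [602.9 237.6  44.2]
260 [612.7 235.8  45. ]
268 [622.8 233.8  46. ]
276 [632.9 232.1  46.9]
282 [640.2 230.6  47.5]
[array([454.8, 267. ,  87.9]), array([496.7, 259.2,  88.3]), array([542.5, 250.6,  86.3])]
[  8.6  -5.5 152.2]
```

Request:
{"name": "servo_tool", "arguments": {
  "moves": [
    [0.0086,-0.0055,0.03,0,0,0.8,0.094],
    [0,0,0.04,0,0,0,0.094],
    [0,0,0.04,0,0,0,0.094],
    [0,0,0.037,0,0,0,0.094],
    [0,0,0,0,0,0,0.094],
    [0,0,0,0,0,0,0.015],
    [0,0,0,0,0,0,0.015],
    [0,0,0,0,0,0,0.015],
    [0,0,0,0,0,0,0.015],
    [0,0,0,0,0,0,0.015],
    [0,0,0,0,0,0,0.015],
    [0,0,0,0,0,0,0.015]
  ],
  "force": 50
}}

```text
t: 3.15
ee_pos: [500.2, 255.9, 80.4]
ee_rot: [[-0.981, 0.195, -0.0], [0.195, 0.981, -0.0], [0.0, -0.0, -1.0]]
contact_force: [0.0, 0.3, 0.6]
gripper_width: 0.293
gripper_force: 0.0
```

Request:
{"name": "servo_tool", "arguments": {
  "moves": [
    [0,0,0,0,0,0,0.015],
    [0,0,0,0,0,0,0.015],
    [0,0,0,0,0,0,0.015],
    [0,0,0,0,0,0,0.015],
    [0,0,-0.02,0,0,0,0.015],
    [0,0,-0.03,0,0,0,0.015],
    [0,0,-0.03,0,0,0,0.015],
    [0,0,-0.02,0,0,0,0.015],
    [0,0,0,0,0,0,0.015],
    [0,0,0,0,0,0,0.015]
  ]
}}

```text
t: 4.4
ee_pos: [499.8, 255.7, 179.5]
ee_rot: [[-0.981, 0.195, -0.001], [0.195, 0.981, -0.001], [0.001, -0.001, -1.0]]
contact_force: [0.1, -0.1, -3.0]
gripper_width: 0.229
gripper_force: 50.0
```

Run:
```python
from h import *
s=bot.read_state();c=bot.calibration("wrist");p,d=bot.grab_frame("wrist")
W=cloud(c,d);R=s["ee_rot"];T=(W-s["ee_pos"])@R   # tool coords
print(s["ee_pos"],s["contact_force"],s["moment"],s["gripper_force"],s["gripper_width"])
hs=cv2.cvtColor(p,cv2.COLOR_RGB2HSV)
L=-T[...,0]
for a in range(80,150,8):
    m=(abs(L-a)<2)&(abs(T[...,1])<25)&(T[...,2]>0)&(T[...,2]<60);
    if m.sum(): print(a,m.sum(),np.median(T[m],0).round(1))
m=(L>70)&(L<165)&(abs(T[...,1])<60)&(T[...,2]>0)&(T[...,2]<60);print("ext",L[m].max(),T[m][:,1].min(),T[m][:,1].max())
for a in (-45,-30,30,45):
    m=(abs(L-a)<3)&(abs(T[...,1])<8)&(T[...,2]<30)&(T[...,2]>-40)
    if m.sum(): print(a,np.median(T[m],0).round(1))
```

```text
[499.76726291 255.70417286 179.49236871] [ 0.11542314 -0.09397848 -3.01872848] [ 0.0546308   0.01289406 -0.03309177] 49.99582886695862 0.228634433902823
88 168 [-88.3  10.   37.6]
96 300 [-96.   -2.9  36.9]
104 315 [-104.1    0.    36.3]
112 322 [-112.     1.1   35.6]
ext 116.94680203201945 -26.98590975625289 27.836747647326327
-45 [45.1  0.2 -7. ]
-30 [30.   0.2 -7. ]
45 [-47.9   0.2  -7.4]
```

```bash
cat >> h.py <<'E'
from scipy.spatial.transform import Rotation as Ro
YAW=np.radians(12.84);B=np.array([761.1,-58.5,0])
RB=Ro.from_euler('z',YAW).as_matrix()
TIP=np.array([-144,0,35.])
def pose(tipb,pitch):  # tip in board frame, handle pitch nose-up deg
    R0=np.c_[[-1,0,0],[0,1,0],[0,0,-1]].astype(float)
    R=RB@R0@Ro.from_euler('y',-pitch,degrees=True).as_matrix()
    return B+RB@np.array(tipb,float)-R@TIP,R
def rows(p,R,goals):
    out=[]
    for q,Q in goals:
        out.append(np.r_[R.T@(q-p)/1000,np.degrees(Ro.from_matrix(R.T@Q).as_rotvec())]); p,R=q,Q
    return np.array(out)
def tipb(s): return RB.T@(s["ee_pos"]+s["ee_rot"]@TIP-B)
E
python3 - <<'E'
from h import *
np.set_printoptions(suppress=True,precision=4)
s=bot.read_state();q,Q=pose([-180,5.6,40],-8);print(q,Q)
p,R=s["ee_pos"],s["ee_rot"]
n=9;rv=Ro.from_matrix(R.T@Q).as_rotvec()
g=[(p+(q-p)*k/n,R@Ro.from_rotvec(rv*k/n).as_matrix()) for k in range(1,n+1)]
print(rows(p,R,g))
E
```

```text
[ 450.0729 -123.6484   94.7003] [[-0.9655 -0.2222 -0.1357]
 [-0.2201  0.975  -0.0309]
 [ 0.1392  0.     -0.9903]]
[[-0.0028 -0.0424  0.0095  0.1804  0.8671 -2.67  ]
 [-0.001  -0.0425  0.0096  0.1804  0.8671 -2.67  ]
 [ 0.0009 -0.0424  0.0097  0.1804  0.8671 -2.67  ]
 [ 0.0027 -0.0423  0.0099  0.1804  0.8671 -2.67  ]
 [ 0.0045 -0.0421  0.01    0.1804  0.8671 -2.67  ]
 [ 0.0063 -0.0418  0.0103  0.1804  0.8671 -2.67  ]
 [ 0.0081 -0.0415  0.0105  0.1804  0.8671 -2.67  ]
 [ 0.0099 -0.041   0.0108  0.1804  0.8671 -2.67  ]
 [ 0.0116 -0.0405  0.011   0.1804  0.8671 -2.67  ]]
```

Request:
{"name": "servo_tool", "arguments": {
  "moves": [
    [-0.0028,-0.0424,0.0095,0.18,0.867,-2.67,0.015],
    [-0.001,-0.0425,0.0096,0.18,0.867,-2.67,0.015],
    [0.0009,-0.0424,0.0097,0.18,0.867,-2.67,0.015],
    [0.0027,-0.0423,0.0099,0.18,0.867,-2.67,0.015],
    [0.0045,-0.0421,0.01,0.18,0.867,-2.67,0.015],
    [0.0063,-0.0418,0.0103,0.18,0.867,-2.67,0.015],
    [0.0081,-0.0415,0.0105,0.18,0.867,-2.67,0.015],
    [0.0099,-0.041,0.0108,0.18,0.867,-2.67,0.015],
    [0.0116,-0.0405,0.011,0.18,0.867,-2.67,0.015],
    [0,0,0,0,0,0,0.015],
    [0,0,0,0,0,0,0.015],
    [0,0,0,0,0,0,0.015]
  ]
}}

```text
t: 5.95
ee_pos: [450.8, -122.3, 95.1]
ee_rot: [[-0.965, -0.223, -0.134], [-0.221, 0.975, -0.03], [0.138, 0.001, -0.99]]
contact_force: [-0.8, 1.1, -2.0]
gripper_width: 0.233
gripper_force: 50.0
```

```bash
cat > look.py <<'E'
import sys
from h import *
np.set_printoptions(suppress=True,precision=4)
s=bot.read_state();print("t",s["t"],"p",s["ee_pos"].round(1),"tip_b",tipb(s).round(1),"F_b",(RB.T@s["contact_force"]).round(2),"M_b",(RB.T@s["moment"]).round(3),"q",s["joint_positions"].round(2))
if len(sys.argv)>1:
    n=sys.argv[1];P=[]
    for k in ("wrist","scene"):
        c=bot.calibration(k);p,d=bot.grab_frame(k);np.savez(f"{n}_{k}.npz",p=p,d=d,W=cloud(c,d))
        p=cv2.cvtColor(p,cv2.COLOR_RGB2BGR)
        P.append(cv2.resize(p,(400,300)) if k=="wrist" else cv2.resize(p[150:300,130:330],(400,300),interpolation=cv2.INTER_CUBIC))
    cv2.imwrite(f"pics/{n}.png",np.hstack(P))
E
python3 look.py a1
```

```text
t 5.95 p [ 450.8 -122.3   95.1] tip_b [-178.9    7.    40.7] F_b [-0.52  1.2  -1.97] M_b [ 0.04  -0.211 -0.05 ] q [-0.22  0.35  0.37  2.11 -0.1   0.83  2.02]
```

View pics/a1.png

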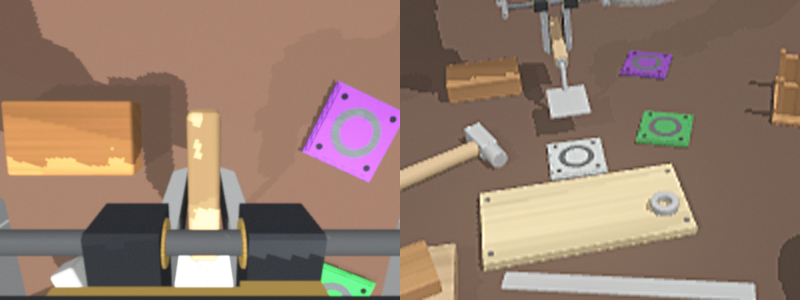

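```bash
cat > kin.py <<'E'
from h import *
from scipy.optimize import least_squares
import itertools
s=bot.read_state()
D=[([-1.48950752,.42665356,.07385187,1.60657317,-.0341069,1.11079711,-.06706733],[154.34,656.72,226.84]),
([-.83239504,.26355977,.29833567,1.85484924,-.08937048,1.03676374,.89042488],[509.38,259.95,227.17]),
(s["joint_positions"],s["ee_pos"])]
E=lambda a,x:Ro.from_euler(a,x).as_matrix()
def fk(P,q,sg):
    h,a,b,c,e,f=P;z=np.array([0,0,1.]);x=np.array([1.,0,0])
    R1=E('z',sg[0]*q[0])@E('y',q[1]);R2=R1@E('z',sg[1]*q[2])@E('y',q[3]);R3=R2@E('z',sg[2]*q[4])@E('y',q[5])
    return np.array([0,0,h])+R1@(a*z+e*x)+R2@(b*z+f*x)+R3@(c*z), R3@E('z',sg[3]*q[6])
def fit():
    best=None
    for sg in itertools.product((-1,1),repeat=3):
        r=least_squares(lambda P:np.concatenate([fk(P,q,sg+(1,))[0]-p for q,p in D]+[.01*P[4:]]),[350,400,400,250,0,0])
        if best is None or r.cost<best[0].cost: best=(r,sg)
    return best
if __name__=="__main__":
    r,sg=fit();print(r.cost,r.x.round(1),sg)
    for q,p in D: print(fk(r.x,q,sg+(1,))[1][:,2].round(3))
    print(s["ee_rot"][:,2])
E
python3 kin.py
```

```text
724.9830753523471 [403.  533.3 447.1 509.3  27.5 -58.1] (-1, -1, 1)
[ 0.06  -0.01  -0.998]
[ 0.079 -0.131 -0.988]
[-0.155 -0.182 -0.971]
[-0.13411218 -0.02988924 -0.9905153 ]
```

Request:
{"name": "servo_tool", "arguments": {
  "moves": [
    [-0.0017,0,0.0119,0,0,0,0.015],
    [-0.0017,0,0.0119,0,0,0,0.015],
    [-0.0014,0,0.0099,0,0,0,0.015],
    [0,0,0,0,0,0,0.015],
    [0,0,0,0,0,0,0.015],
    [0,0,0,0,0,0,0.015]
  ]
}}

```text
t: 6.8
ee_pos: [451.0, -123.3, 61.5]
ee_rot: [[-0.966, -0.222, -0.134], [-0.22, 0.975, -0.03], [0.137, 0.001, -0.991]]
contact_force: [0.1, -0.1, -2.5]
gripper_width: 0.23
gripper_force: 50.0
```

```bash
python3 look.py
```

```text
t 6.8 p [ 451.  -123.3   61.5] tip_b [-178.9    5.8    7.1] F_b [ 0.12 -0.09 -2.49] M_b [ 0.063 -0.137 -0.018] q [-0.2   0.41  0.36  2.13 -0.13  0.76  2.04]
```

Request:
{"name": "servo_tool", "arguments": {
  "moves": [
    [-0.0003,0,0.002,0,0,0,0.015],
    [-0.0001,0,0.001,0,0,0,0.015],
    [0,0,0,0,0,0,0.015]
  ]
}}

```text
t: 7.18
ee_pos: [450.7, -123.2, 58.2]
ee_rot: [[-0.966, -0.222, -0.134], [-0.22, 0.975, -0.03], [0.138, 0.001, -0.99]]
contact_force: [0.5, 0.5, -2.0]
gripper_width: 0.233
gripper_force: 50.0
```

```bash
python3 look.py
```

```text
t 7.175 p [ 450.7 -123.2   58.2] tip_b [-179.2    5.9    3.7] F_b [ 0.56  0.35 -1.97] M_b [ 0.015 -0.219 -0.007] q [-0.2   0.42  0.36  2.13 -0.14  0.75  2.04]
```

Request:
{"name": "servo_tool", "arguments": {
  "moves": [
    [-0.0001,0,0.001,0,0,0,0.015],
    [-0.0001,0,0.001,0,0,0,0.015],
    [0,0,0,0,0,0,0.015]
  ]
}}

```text
t: 7.55
ee_pos: [450.6, -123.2, 56.1]
ee_rot: [[-0.966, -0.222, -0.135], [-0.22, 0.975, -0.03], [0.138, 0.001, -0.99]]
contact_force: [0.5, -0.6, -2.4]
gripper_width: 0.23
gripper_force: 50.0
```

Request:
{"name": "servo_tool", "arguments": {
  "moves": [
    [-0.0001,0,0.001,0,0,0,0.015],
    [0,0,0,0,0,0,0.015]
  ]
}}

```text
t: 7.8
ee_pos: [450.6, -123.2, 55.1]
ee_rot: [[-0.966, -0.222, -0.135], [-0.22, 0.975, -0.03], [0.138, 0.001, -0.99]]
contact_force: [-0.7, -0.1, -2.5]
gripper_width: 0.23
gripper_force: 50.0
```

```bash
python3 look.py
```

```text
t 7.8 p [ 450.6 -123.2   55.1] tip_b [-179.3    5.9    0.6] F_b [-0.71  0.09 -2.54] M_b [ 0.037 -0.137 -0.034] q [-0.19  0.42  0.35  2.13 -0.14  0.75  2.04]
```

Request:
{"name": "servo_tool", "arguments": {
  "moves": [
    [-0.0001,0,0.001,0,0,0,0.015],
    [0,0,0,0,0,0,0.015]
  ]
}}

```text
t: 8.05
ee_pos: [450.6, -123.3, 54.2]
ee_rot: [[-0.966, -0.222, -0.134], [-0.22, 0.975, -0.03], [0.138, 0.001, -0.99]]
contact_force: [-0.3, 0.2, 0.4]
gripper_width: 0.229
gripper_force: 50.0
```

```bash
python3 look.py
```

```text
t 8.05 p [ 450.6 -123.3   54.2] tip_b [-179.4    5.9   -0.3] F_b [-0.26  0.24  0.36] M_b [ 0.004 -0.073 -0.006] q [-0.19  0.42  0.35  2.13 -0.14  0.74  2.04]
```

Request:
{"name": "servo_tool", "arguments": {
  "moves": [
    [-0.0001,0,0.001,0,0,0,0.015],
    [0,0,0,0,0,0,0.015]
  ]
}}

```text
t: 8.3
ee_pos: [450.4, -123.4, 53.2]
ee_rot: [[-0.966, -0.222, -0.135], [-0.22, 0.975, -0.03], [0.138, 0.001, -0.99]]
contact_force: [-2.8, 0.3, 3.6]
gripper_width: 0.23
gripper_force: 50.0
```

```bash
python3 look.py
```

```text
t 8.3 p [ 450.4 -123.4   53.2] tip_b [-179.6    5.8   -1.3] F_b [-2.67  0.94  3.59] M_b [0.094 0.209 0.003] q [-0.19  0.42  0.35  2.13 -0.14  0.74  2.04]
```

Request:
{"name": "servo_tool", "arguments": {
  "moves": [
    [0.0001,0,-0.0009,0,0,0,0.015],
    [-0.0099,0,-0.0014,0,0,0,0.015],
    [0,0,0,0,0,0,0.015]
  ]
}}

```text
t: 8.68
ee_pos: [461.6, -120.7, 54.1]
ee_rot: [[-0.966, -0.223, -0.133], [-0.221, 0.975, -0.03], [0.137, 0.0, -0.991]]
contact_force: [1.3, 0.9, -0.7]
gripper_width: 0.228
gripper_force: 50.0
```

```bash
python3 look.py; python3 -c "
from h import *
from bench import bot
"
```

```text
t 8.675 p [ 461.6 -120.7   54.1] tip_b [-167.9    6.1   -0.2] F_b [ 1.5   0.56 -0.68] M_b [ 0.068 -0.417  0.05 ] q [-0.2   0.44  0.35  2.11 -0.14  0.75  2.04]
```

Request:
{"name": "servo_tool", "arguments": {
  "moves": [
    [-0.005,0,-0.0007,0,0,0,0.015],
    [-0.005,0,-0.0007,0,0,0,0.015],
    [0,0,0,0,0,0,0.015]
  ]
}}

```text
t: 9.05
ee_pos: [470.8, -118.7, 54.1]
ee_rot: [[-0.966, -0.222, -0.134], [-0.22, 0.975, -0.03], [0.137, 0.0, -0.991]]
contact_force: [1.6, -0.4, -1.4]
gripper_width: 0.232
gripper_force: 50.0
```

```bash
python3 look.py
```

```text
t 9.05 p [ 470.8 -118.7   54.1] tip_b [-158.6    5.9   -0.3] F_b [ 1.48 -0.73 -1.36] M_b [-0.019 -0.472 -0.06 ] q [-0.2   0.45  0.35  2.09 -0.15  0.76  2.04]
```

Request:
{"name": "servo_tool", "arguments": {
  "moves": [
    [-0.004,0,-0.0005,0,0,0,0.015],
    [-0.004,0,-0.0006,0,0,0,0.015],
    [0,0,0,0,0,0,0.015]
  ]
}}

```text
t: 9.43
ee_pos: [478.5, -116.9, 54.1]
ee_rot: [[-0.966, -0.222, -0.134], [-0.22, 0.975, -0.03], [0.137, 0.001, -0.991]]
contact_force: [0.7, 0.0, -1.6]
gripper_width: 0.229
gripper_force: 50.0
```

```bash
python3 look.py a2
```

```text
t 9.425 p [ 478.5 -116.9   54.1] tip_b [-150.6    5.9   -0.3] F_b [ 0.66 -0.14 -1.62] M_b [ 0.034 -0.416  0.067] q [-0.2   0.46  0.35  2.08 -0.15  0.77  2.03]
```

View pics/a2.png

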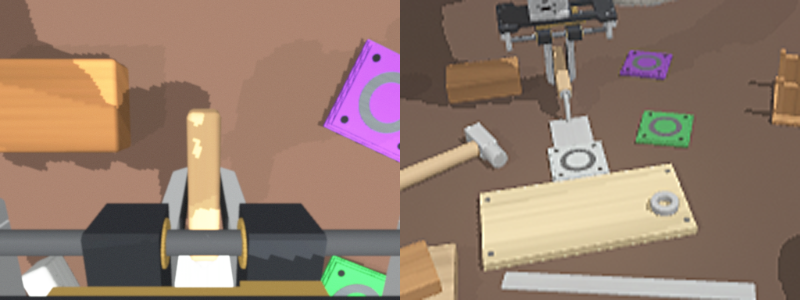

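The scene view (right half) shows the blade centred on the plate's free edge at about (570,145), and the plate is now close to the board step. I'll keep pushing gently.

Request:
{"name": "servo_tool", "arguments": {
  "moves": [
    [-0.003,0,-0.0004,0,0,0,0.015],
    [-0.002,0,-0.0003,0,0,0,0.015],
    [0,0,0,0,0,0,0.015]
  ]
}}

```text
t: 9.9
ee_pos: [483.0, -115.9, 54.1]
ee_rot: [[-0.966, -0.222, -0.134], [-0.22, 0.975, -0.03], [0.138, 0.001, -0.99]]
contact_force: [-1.8, -0.6, 0.6]
gripper_width: 0.231
gripper_force: 50.0
```

```bash
python3 look.py
```

```text
t 9.9 p [ 483.  -115.9   54.1] tip_b [-146.1    5.9   -0.5] F_b [-1.88 -0.23  0.63] M_b [-0.022  0.101  0.008] q [-0.2   0.46  0.34  2.07 -0.15  0.78  2.03]
```

Request:
{"name": "servo_tool", "arguments": {
  "moves": [
    [-0.002,0,-0.0003,0,0,0,0.015],
    [0,0,0,0,0,0,0.015]
  ]
}}

```text
t: 10.15
ee_pos: [484.4, -115.6, 54.0]
ee_rot: [[-0.966, -0.222, -0.135], [-0.22, 0.975, -0.03], [0.139, 0.001, -0.99]]
contact_force: [-5.1, -1.6, 2.2]
gripper_width: 0.23
gripper_force: 50.0
```

```bash
python3 look.py
```

```text
t 10.15 p [ 484.4 -115.6   54. ] tip_b [-144.7    5.9   -0.6] F_b [-5.34 -0.38  2.2 ] M_b [-0.008  0.839  0.018] q [-0.2   0.46  0.34  2.06 -0.15  0.78  2.03]
```

Request:
{"name": "servo_tool", "arguments": {
  "moves": [
    [-0.002,0,-0.0003,0,0,0,0.015],
    [0,0,0,0,0,0,0.015]
  ]
}}

```text
t: 10.4
ee_pos: [486.9, -115.0, 54.1]
ee_rot: [[-0.966, -0.222, -0.134], [-0.22, 0.975, -0.03], [0.138, 0.001, -0.99]]
contact_force: [-2.7, -1.0, -0.2]
gripper_width: 0.233
gripper_force: 50.0
```

```bash
python3 look.py
```

```text
t 10.4 p [ 486.9 -115.    54.1] tip_b [-142.1    5.9   -0.4] F_b [-2.91 -0.4  -0.22] M_b [0.056 0.412 0.018] q [-0.2   0.47  0.34  2.06 -0.15  0.78  2.03]
```

Request:
{"name": "servo_tool", "arguments": {
  "moves": [
    [-0.002,0,-0.0004,0,0,0,0.015],
    [-0.002,0,-0.0004,0,0,0,0.015],
    [0,0,0,0,0,0,0.015]
  ]
}}

```text
t: 10.78
ee_pos: [491.3, -114.0, 54.4]
ee_rot: [[-0.966, -0.222, -0.134], [-0.22, 0.975, -0.03], [0.137, 0.001, -0.991]]
contact_force: [0.3, 0.1, -1.0]
gripper_width: 0.228
gripper_force: 50.0
```

```bash
python3 look.py
```

```text
t 10.775 p [ 491.3 -114.    54.4] tip_b [-137.5    5.9   -0. ] F_b [ 0.34  0.01 -0.99] M_b [ 0.045 -0.198 -0.007] q [-0.2   0.47  0.34  2.05 -0.15  0.78  2.03]
```

Request:
{"name": "servo_tool", "arguments": {
  "moves": [
    [-0.003,0,-0.0005,0,0,0,0.015],
    [-0.003,0,-0.0005,0,0,0,0.015],
    [-0.003,0,-0.0005,0,0,0,0.015],
    [0,0,0,0,0,0,0.015]
  ]
}}

```text
t: 11.28
ee_pos: [500.3, -111.9, 54.6]
ee_rot: [[-0.966, -0.222, -0.134], [-0.22, 0.975, -0.03], [0.137, 0.001, -0.991]]
contact_force: [1.8, 0.0, -2.5]
gripper_width: 0.231
gripper_force: 50.0
```

```bash
python3 look.py a3
```

```text
t 11.275 p [ 500.3 -111.9   54.6] tip_b [-128.3    5.9    0.2] F_b [ 1.76 -0.37 -2.53] M_b [ 0.013 -0.278  0.003] q [-0.2   0.48  0.34  2.03 -0.16  0.79  2.02]
```

View pics/a3.png

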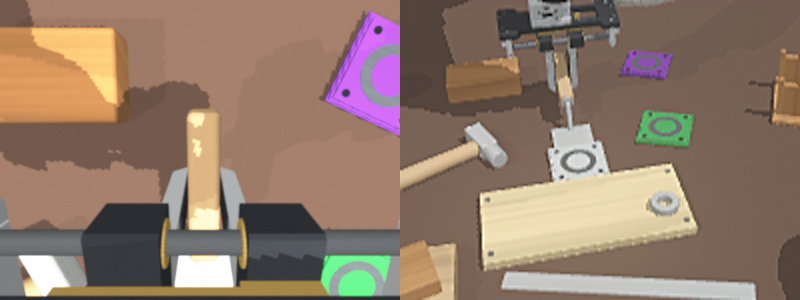

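The scene view shows the blade now about 17 mm under the plate, which sits flush with the board. Next is a slow lift to 0.45 rad.

```bash
cat > plan.py <<'E'
from h import *
np.set_printoptions(suppress=True,precision=4)
s=bot.read_state()
def arc(th,y=5.9): return [-67-61*np.cos(th),y,61*np.sin(th)]
a=[(arc(t),p) for t,p in zip(np.linspace(0,.45,8)[1:],np.linspace(-8,-20,8)[1:])]
print(rows(s["ee_pos"],s["ee_rot"],[pose(*x) for x in a]))
b=[(arc(t),p) for t,p in zip(np.linspace(.45,1.8,6),np.linspace(-20,17.5,6))]
g=[pose(*x) for x in b]
print(rows(*g[0],g[1:])); print([x[0].round() for x in g])
E
python3 plan.py
```

```text
[[-0.0013  0.     -0.0083  0.0318  1.8334  0.009 ]
 [-0.0008  0.     -0.0082 -0.      1.7143 -0.    ]
 [-0.001  -0.     -0.0082 -0.      1.7143  0.    ]
 [-0.0011 -0.     -0.0082 -0.      1.7143 -0.    ]
 [-0.0012 -0.     -0.0082  0.      1.7143 -0.    ]
 [-0.0014  0.     -0.0082 -0.      1.7143  0.    ]
 [-0.0015 -0.     -0.0082  0.      1.7143  0.    ]]
[[-0.0005 -0.      0.0031 -0.     -7.5    -0.    ]
 [-0.0064 -0.      0.0059 -0.     -7.5     0.    ]
 [-0.0108  0.      0.0108  0.     -7.5     0.    ]
 [-0.0129  0.      0.0169  0.     -7.5    -0.    ]
 [-0.0125  0.      0.0235 -0.     -7.5     0.    ]]
[array([ 521., -107.,  109.]), array([ 520., -107.,  106.]), array([ 525., -106.,   98.]), array([ 535., -104.,   87.]), array([ 548., -101.,   70.]), array([564., -97.,  49.])]
```

Request:
{"name": "servo_tool", "arguments": {
  "moves": [
    [-0.0013,0,-0.0083,0,1.8,0,0.015],
    [-0.0008,0,-0.0082,0,1.7,0,0.015],
    [-0.001,0,-0.0082,0,1.7,0,0.015],
    [-0.0011,0,-0.0082,0,1.7,0,0.015],
    [-0.0012,0,-0.0082,0,1.7,0,0.015],
    [-0.0014,0,-0.0082,0,1.7,0,0.015],
    [-0.0015,0,-0.0082,0,1.7,0,0.015],
    [0,0,0,0,0,0,0.015]
  ]
}}

```text
t: 12.38
ee_pos: [520.8, -107.2, 108.5]
ee_rot: [[-0.917, -0.223, -0.332], [-0.21, 0.975, -0.075], [0.34, 0.001, -0.94]]
contact_force: [0.5, -0.3, -3.9]
gripper_width: 0.232
gripper_force: 50.0
```

```bash
python3 look.py a4; python3 plan.py | tail -9
```

```text
t 12.375 p [ 520.8 -107.2  108.5] tip_b [-121.6    6.    26.6] F_b [ 0.39 -0.35 -3.92] M_b [ 0.086 -0.371 -0.042] q [-0.26  0.55  0.38  1.82 -0.09  1.15  1.95]
 [ -0.0012  -0.      -0.0082   0.       1.7143  -0.    ]
 [ -0.0014   0.      -0.0082  -0.       1.7143   0.    ]
 [ -0.0015  -0.      -0.0082   0.       1.7143   0.    ]]
[[-0.0005 -0.      0.0031 -0.     -7.5    -0.    ]
 [-0.0064 -0.      0.0059 -0.     -7.5     0.    ]
 [-0.0108  0.      0.0108  0.     -7.5     0.    ]
 [-0.0129  0.      0.0169  0.     -7.5    -0.    ]
 [-0.0125  0.      0.0235 -0.     -7.5     0.    ]]
[array([ 521., -107.,  109.]), array([ 520., -107.,  106.]), array([ 525., -106.,   98.]), array([ 535., -104.,   87.]), array([ 548., -101.,   70.]), array([564., -97.,  49.])]
```

View pics/a4.png

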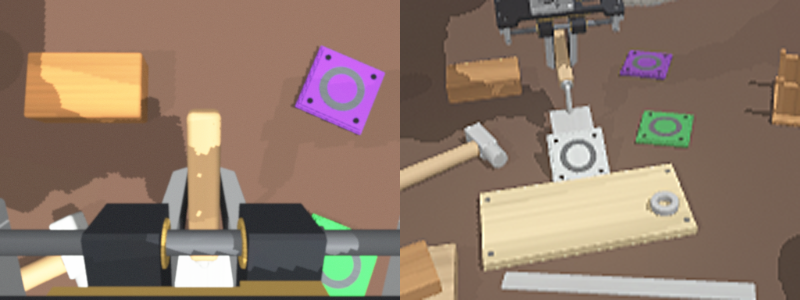

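The plate is raised on the blade, with the tilted ring face at about (577,157). Now the quick turn.

Request:
{"name": "servo_tool", "arguments": {
  "moves": [
    [-0.0005,0,0.0031,0,-7.5,0,0.015],
    [-0.0064,0,0.0059,0,-7.5,0,0.015],
    [-0.0108,0,0.0108,0,-7.5,0,0.015],
    [-0.0129,0,0.0169,0,-7.5,0,0.015],
    [-0.0125,0,0.0235,0,-7.5,0,0.015],
    [0,0,0,0,0,0,0.015],
    [0,0,0,0,0,0,0.015],
    [0,0,0,0,0,0,0.015]
  ]
}}

```text
t: 13.48
ee_pos: [564.4, -97.0, 50.3]
ee_rot: [[-0.929, -0.224, 0.294], [-0.213, 0.975, 0.068], [-0.302, 0.0, -0.953]]
contact_force: [0.1, -0.4, -1.3]
gripper_width: 0.23
gripper_force: 50.0
```

```bash
python3 look.py a5
```

```text
t 13.475 p [564.4 -97.   50.3] tip_b [-52.5   6.4  60.4] F_b [-0.01 -0.39 -1.34] M_b [ 0.068  0.465 -0.065] q [ 0.05  0.4   0.09  2.19 -0.48  0.3   2.36]
```

View pics/a5.png

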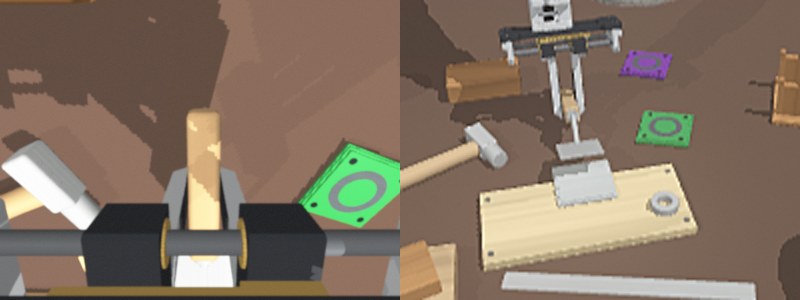

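The scene view shows the plate lying on the board at about (585,185), plain face up. The lifter sits behind it and is clear of it. Next I retreat and lay the lifter down.

Run:
```python
from h import *
np.set_printoptions(suppress=True,precision=4)
s=bot.read_state();p,R=s["ee_pos"],s["ee_rot"];bx=RB[:,0];g=[]
for k in (1,2): g.append((p-bx*16*k,R))
q,Q=pose([0,0,0],10);
rv=Ro.from_matrix(R.T@Q).as_rotvec()
for k in (1,2,3,4): g.append((p-bx*(32+8.5*k)+np.array([0,0,(36-p[2])*k/4]),R@Ro.from_rotvec(rv*k/4).as_matrix()))
print(rows(p,R,g))
P=np.load("a5_scene.npz")["W"];c=bot.calibration("scene")
```

```text
[[ 0.0153  0.     -0.0048  0.      0.      0.    ]
 [ 0.0153  0.     -0.0048  0.      0.      0.    ]
 [ 0.0092  0.      0.0008  0.0088  1.8974  0.0228]
 [ 0.0091  0.      0.0011  0.0088  1.8974  0.0228]
 [ 0.0091  0.      0.0014  0.0088  1.8974  0.0228]
 [ 0.009   0.      0.0017  0.0088  1.8974  0.0228]]
```

Request:
{"name": "servo_tool", "arguments": {
  "moves": [
    [0.0153,0,-0.0048,0,0,0,0.015],
    [0.0153,0,-0.0048,0,0,0,0.015],
    [0.0092,0,0.0008,0,1.9,0,0.015],
    [0.0091,0,0.0011,0,1.9,0,0.015],
    [0.0091,0,0.0014,0,1.9,0,0.015],
    [0.009,0,0.0017,0,1.9,0,0.015],
    [0,0,0,0,0,0,0.015],
    [0,0,0,0,0,0,0.015]
  ]
}}

```text
t: 14.58
ee_pos: [499.2, -112.1, 35.2]
ee_rot: [[-0.96, -0.222, 0.169], [-0.219, 0.975, 0.039], [-0.174, 0.001, -0.985]]
contact_force: [1.1, -0.7, -2.2]
gripper_width: 0.23
gripper_force: 50.0
```

```bash
python3 look.py
```

```text
t 14.575 p [ 499.2 -112.1   35.2] tip_b [-119.3    6.    25.8] F_b [ 0.92 -0.91 -2.24] M_b [ 0.071  0.337 -0.047] q [-0.03  0.39  0.2   2.24 -0.38  0.38  2.29]
```

Request:
{"name": "servo_tool", "arguments": {
  "moves": [
    [0.0005,0,0.003,0,0,0,0.015],
    [0.0005,0,0.003,0,0,0,0.015],
    [0,0,0,0,0,0,0.015]
  ]
}}

```text
t: 14.95
ee_pos: [499.0, -112.2, 28.8]
ee_rot: [[-0.96, -0.222, 0.168], [-0.219, 0.975, 0.039], [-0.173, 0.001, -0.985]]
contact_force: [0.3, 0.2, -1.9]
gripper_width: 0.231
gripper_force: 50.0
```

Request:
{"name": "servo_tool", "arguments": {
  "moves": [
    [0.0002,0,0.001,0,0,0,0.015],
    [0,0,0,0,0,0,0.015]
  ]
}}

```text
t: 15.2
ee_pos: [499.1, -112.2, 28.1]
ee_rot: [[-0.96, -0.222, 0.169], [-0.219, 0.975, 0.039], [-0.173, 0.001, -0.985]]
contact_force: [-0.4, -0.2, -2.2]
gripper_width: 0.232
gripper_force: 50.0
```

Request:
{"name": "servo_tool", "arguments": {
  "moves": [
    [0.0002,0,0.001,0,0,0,0.015],
    [0,0,0,0,0,0,0.015]
  ]
}}

```text
t: 15.45
ee_pos: [499.4, -112.2, 27.2]
ee_rot: [[-0.96, -0.222, 0.169], [-0.219, 0.975, 0.039], [-0.174, 0.001, -0.985]]
contact_force: [-0.4, -0.5, -0.0]
gripper_width: 0.231
gripper_force: 50.0
```

Request:
{"name": "servo_tool", "arguments": {
  "moves": [
    [0,0,0,0,0,0,0.03],
    [0,0,0,0,0,0,0.04],
    [0,0,0,0,0,0,0.05],
    [0,0,0,0,0,0,0.06],
    [0,0,0,0,0,0,0.06],
    [0,0,0,0,0,0,0.06],
    [0,0,-0.02,0,0,0,0.06],
    [0,0,-0.04,0,0,0,0.06],
    [0,0,-0.04,0,0,0,0.06],
    [0,0,-0.04,0,0,0,0.06],
    [0,0,0,0,0,0,0.06],
    [0,0,0,0,0,0,0.06]
  ]
}}

```text
t: 16.95
ee_pos: [475.4, -117.4, 164.7]
ee_rot: [[-0.96, -0.223, 0.169], [-0.219, 0.975, 0.039], [-0.174, 0.001, -0.985]]
contact_force: [0.3, 0.0, -0.4]
gripper_width: 0.638
gripper_force: 0.0
```

Run:
```python
from h import *
P=[]
for k in ("top","scene"):
    c=bot.calibration(k);p,d=bot.grab_frame(k);b=cv2.cvtColor(p,cv2.COLOR_RGB2BGR)
    P.append(cv2.resize(b[100:280,200:420] if k=="top" else b[130:310,120:340],(400,327),interpolation=cv2.INTER_CUBIC))
    if k=="top":
        W=cloud(c,d);hs=cv2.cvtColor(p,cv2.COLOR_RGB2HSV)
        m=(W[...,2]>16.5)&(W[...,2]<26)&(hs[...,1]<40);m[:, :262]=0;m[:,325:]=0;m[:115]=0;m[175:]=0
        q=(W[m]-B)@RB;print(m.sum(),q.mean(0),q.min(0),q.max(0))
cv2.imwrite("pics/end.png",np.hstack(P))
```

```text
670 [-60.12003229  -3.06233618  19.80529568] [-151.36530542 -127.04736309   16.50393626] [30.61690181 49.31845327 25.98466391]
```

View pics/end.png

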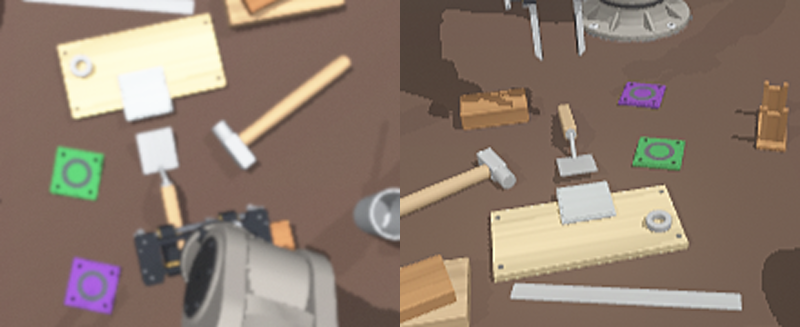

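The plate is plain side up with a slight overhang at the board's front edge, and the lifter is lying on the bench, clear of both. I'll measure the plate's centre.

Run:
```python
from h import *
c=bot.calibration("top");p,d=bot.grab_frame("top");hs=cv2.cvtColor(p,cv2.COLOR_RGB2HSV)
m=((hs[...,1]<22)&(hs[...,2]>150)).astype(np.uint8);m[:,:258]=0;m[:,310:]=0;m[:120]=0;m[172:]=0
n,l,st,ce=cv2.connectedComponentsWithStats(m)
W=cloud(c,d)
for i in range(1,n):
    if st[i,4]>150:
        r=rect(l==i,c,20);q=RB.T@(np.array([*r[0],20])-B);Z=W[l==i];A=np.c_[Z[:,:2],np.ones(len(Z))]
        print(st[i],"centre_b",q.round(1),r[1],r[2],"tilt",np.linalg.lstsq(A,Z[:,2],rcond=None)[0][:2],np.median(Z[:,2]))
```

```text
[265 136  30  31 689] centre_b [-50.3   6.6  20. ] (83.24664306640625, 83.08277893066406) 13.25547981262207 tilt [-1.35180654  0.56598023] 18.981552098446244
```

Run:
```python
from h import *
c=bot.calibration("top");_,d=bot.grab_frame("top");W=cloud(c,d)[140:163,269:291].reshape(-1,3)
W=W[abs(W[:,2]-np.median(W[:,2]))<5];A=np.c_[W[:,:2],np.ones(len(W))]
t=np.linalg.lstsq(A,W[:,2],rcond=None)[0][:2];print(t,np.median(W[:,2]),len(W))
s=bot.read_state();print(s["t"])
if np.linalg.norm(t)<.09: print(bot.finish_job())
```

```text
[-0.00354475  0.00099165] 19.333578779698342 487
17.15
the job is handed in; nothing more can be done
None
```

I flipped the plate onto the board with the lifter and handed the job in at about 17 s; no verdict came back. The plate lies flat with its ringed face down, its centre about 50 mm toward the front edge from the board's middle (limit 60 mm), and the lifter lies released on the bench, clear of plate and board.

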